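Seat the sprung plate of a pin-contact test nest with the press block

ROBOT

A 6-joint arm with a two-finger parallel gripper is mounted at the origin on the work surface. World frame = base frame: x ahead of the robot, y to its left, z up, the work surface at z = 0. Lengths are in mm, angles in degrees, forces in N, time in s.
With the tool pointing down it reaches from about 300 to 775 mm from the base axis. Payload 14.6 kg.
Tool frame: the origin (TCP) lies midway between the tips of the shut fingers; the grasp point (between the pads) lies 19 mm behind it; z points along the fingers, y is the line along which they close (so a half turn about z gives the same grasp; the last joint's range is limited). The gripper opens to 94 mm and grips with 3 to 60 N. Pads are 16 mm wide; open, the fingers measure 119 mm over their backs; the gripper's body (75 mm by 177 mm) begins 78 mm behind the grasp point.
Start: joints at [63.85, 17.183, 87.147, -0, 75.671, -3.816], TCP at [208.998, 508.733, 205.446] pointing down, gripper open.
Joint ranges: [-173.82, 173.82], [-45.26, 126.66], [13.44, 144.39], [-59.66, 239.66], [0, 175.72], [-146.38, 146.38]. Speed limits (degrees/s): [127.2, 127.2, 147.25, 180, 180, 180].

INTERFACE

Orientations are given as a 3x3 rotation matrix whose columns are the frame's x, y, z axes.
In Python, from rig import bot, eyes gives the robot as it stands.
- The arm moves only by the shell command python3 -m pendant 'ROWS' [FORCE]. ROWS is JSON, a list that holds one entry, the list of rows, each a list of 7 numbers: the finger opening in mm, from 0 to 94, then the shift along the tool's x, y, z in mm, then the turn, a rotation vector about the tool's x, y, z in rad. A call has exactly 10 rows; each row is the pose to reach, as a shift and turn from the pose commanded when the call began, along the tool's axes at that moment; what a row does not reach only later rows make up. A row lasts 1/8 s, in which the tool goes at most 62.5 mm and 10.7 degrees, less where a joint would pass 70% of its speed; a pose out of reach is approached as far as the arm can. A call with a gripper value outside its range is refused whole. The fingers move at their own pace and stop on an object; FORCE is the grip in N (left out, the last holds). Time passes only in rows, so rows that repeat a pose let the fingers close, or fill a call up. It gives the time, the measured TCP pose, the force, the opening and the grip force at its end, in the units of the state.
- bot.state(): the state, without advancing time (a new reading comes with each control period).
- eyes.read_camera(name): name is "scene" or "top" or "wrist"; returns the picture (384x512x3 uint8, red, green, blue); there is no depth.
- eyes.camera_info(name): a dict with "intrinsics" (3x3 intrinsics, pixels), "pose" (4x4, takes a point from camera to world coordinates); the wrist camera has in their place "tool_from_camera" (4x4, takes a point from camera to tool coordinates, whose origin is the TCP and whose axes are the flange's). Camera axes: x right, y down, z forward; pixel columns grow to the right and rows downward; lengths in mm; the calibration is good to about 2 mm. A picture is of the moment at which its call begins: read the wrist's pose just before it. camera_info takes no time and is no camera call.
- bot.sign_off(): hands the job in; it is judged then, once.
The state is a dict: "clock": time; "joint_pos": joint angles; "joint_velocities": joint speeds; "joint_efforts": joint torques, N m; "tool_pos": TCP position; "tcp_rot": TCP orientation; "contact_force": force on the tool from outside, world axes, zero at the start; "moment": the same for the moment, N m; "width": finger opening in mm; "grasp_force": force on a finger pad.
Only numpy, scipy, OpenCV 4.12 (cv2) and the standard library are available. Lean on these libraries where they do the work, as an engineer would, in place of code of your own. Each camera call takes 0.05 s, during which the arm holds its last target. There are 200 camera calls.

TASK

Take the steel-footed press block (the tamper) out of its black stand and press it squarely down on the sprung plate inside the aluminium test nest until the plate, which sits a little crooked, is level and fully home on its stops; keep it pressed home for two seconds without ever pressing harder than 30 N, or the contact pins bend. Then let the plate come back up and gently stand the press block upright in its stand's pocket again, letting go of it. Touch the plate only with the press block, and leave the other things on the bench where they are.

Things in the scene. Friction and masses are not known exactly. Their poses are not given: they have to be found in the camera images.
- tamper_grip (a point): centre of the press block's grip: square black plastic handle 26 x 26 mm, 56 mm tall, faces along its x and y, on a 20 mm round neck above a flat square steel foot 54 x 54 x 12 mm, sides parallel to the handle's. z up along the block. This point is 80 mm above the foot's underside; handle from 52 to 108 mm above it. 0.25 to 0.5 kg. Starts upright in the stand's pocket
- stand: black plastic block 96 x 96 x 16 mm, fixed, with a square pocket 63 x 63 mm, 10 mm deep, in its middle, sides along its x and y; origin at the centre of its underside; the pocket's floor is 6 mm above it. The press block's foot stands there with about 4 mm to spare each side
- nest: aluminium test nest, fixed: square frame 112 x 112 mm, 52 mm high, with a square opening 68 x 68 mm in its top, sides along its x and y; origin at the centre of its underside. The sprung plate is inside the opening. Unseen rigid stops lie under the plate at the corners of a 52 mm square; their height is set differently each time
- plate: flat square steel plate 64 x 64 x 6 mm in the nest's opening; origin at the centre of its top face, z its normal. At rest this is 36 mm above the nest's origin, 16 mm below the frame's top. It tilts stiffly, starts up to 5 degrees crooked and stays at the tilt it is left in; a level foot pressed near its middle squares it up
- ram (a joint): how far the plate is pressed down, m: 0 at rest, growing downward. A spring pushes it up with about 2.5 N at rest and 0.45 N more per mm; it meets the rigid stops after 6 to 12 mm (not known beforehand). A push of 5 to 8 N just reaches them, then force climbs steeply; 13 to 20 N seats it safely. It springs up when released
- parts_bowl: the green plastic bowl, 120 mm across, 45 mm high; origin at the centre of its underside. Leave alone
- mouse: the white computer mouse, 105 x 60 x 32 mm; origin at the centre of its underside. Leave alone
- multimeter: the yellow hand multimeter lying on its back, 150 x 78 x 44 mm; origin at the centre of its underside. Leave alone
- screwdriver: the screwdriver lying on the bench; origin on its underside. Leave alone
- wire_spool: the small grey spool standing on end, 56 mm across, 42 mm high; origin at the centre of its underside. Leave alone
- heatsink: the small finned aluminium heat sink, 50 x 44 x 26 mm; origin at the centre of its underside. Leave alone
- brush: the small brush lying on the bench; origin on its underside. Leave alone
There are look-alikes about, which are no part of the job. What is meant by the part that bears tamper_grip is not orange, and is the smaller of those in its own colour. What is shaped like the stand but purple is not meant.

How it is judged (in metres and radians):
On the way, in this order (a step that is already met when the one before it is completed fails the run):
1. the press block is lifted out of its stand (z of tamper_grip in the frame of stand above 0.11 m), for 0.1 s.
2. the plate is pressed home by the press block: it bears on its stops with more than 2 N, level within 0.025 rad (1.4 degrees), the press block square to within 0.06 rad, held 1.8 s (contact force between plate and nest above 2 N and contact force between tamper and plate above 5 N and angle between plate's own z axis and vertical below 0.025 rad and angle between tamper_grip's own z axis and vertical below 0.06 rad), for 1.8 s.
At the end, for the whole second after the job is handed in: The press block stands upright (within 0.05 rad) on the floor of its stand's pocket (centre within 10 mm, foot within 3 mm of the floor), still and released; the nest's plate has risen again to within 3 mm of its rest height and is level within 0.035 rad (2 degrees) (horizontal distance between tamper_grip and stand below 0.01 m and z of tamper_grip in the frame of stand below 0.089 m and angle between tamper_grip's own z axis and vertical below 0.05 rad and linear speed of tamper below 0.02 m/s and angle between plate's own z axis and vertical below 0.035 rad and z of plate in the frame of nest above 0.033 m); the robot touches nothing.
It fails at once if pressing on the plate with more than 30 N (contact force between tamper and plate above 30 N).
It fails at once if the fingers or the arm touch the plate (contact force between any of the fingers, the arm and plate above 0.5 N).
It fails at once if the press block is slammed into its stand (over 50 N) (contact force between tamper and stand above 50 N).
It fails at once if a bystander is moved by more than 30 mm (distance of any of parts_bowl, mouse, multimeter, screwdriver, wire_spool, heatsink, brush from where it was at the start of the episode above 0.03 m).
It also fails if it takes over 72 s, if anything falls off the work surface, if the arm or the gripper's body presses on something with over 40 N, if the wrist force passes 120 N, or if a joint passes its speed limit or range.

## Working session

There is one attempt and no reset: what is moved stays moved. The work goes in short steps, Python scripts to look and compute and a shell command to move; the robot and the scene stay as the last step left them, time stands still between calls to the robot, and variables do not carry over. Pictures are saved under pics/ and viewed, at most 10 in all, crops included, and the job is handed in when it is done.

```bash
mkdir -p pics; ls; python3 - <<'E'
from rig import bot, eyes
import cv2, json
s=bot.state(); print({k:s[k] for k in('clock','tool_pos','tcp_rot','contact_force','width')})
for n in("scene","top","wrist"):
    im=eyes.read_camera(n); cv2.imwrite(f"pics/{n}0.png",im[:,:,::-1]); print(n,eyes.camera_info(n))
E
```

```text
pics
{'clock': 0.0, 'tool_pos': array([208.87414623, 508.52154723, 204.90573806]), 'tcp_rot': array([[-9.24993108e-01,  3.79983544e-01, -5.06176447e-04],
       [ 3.79983871e-01,  9.24992578e-01, -9.93973453e-04],
       [ 9.05159005e-05, -1.11175748e-03, -9.99999378e-01]]), 'contact_force': array([ 0.09223302, -0.36488797,  1.57437906]), 'width': 94.09276790055395}
scene {'intrinsics': array([[425.89587029,   0.        , 255.79331315],
       [  0.        , 425.89587029, 186.6185088 ],
       [  0.        ,   0.        ,   1.        ]]), 'pose': array([[-3.79471386e-01,  7.59781595e-01, -5.27952076e-01,
         1.18111281e+03],
       [ 9.25180418e-01,  3.07587537e-01, -2.22331063e-01,
         2.92184332e+02],
       [-6.53157104e-03, -5.72819199e-01, -8.19655723e-01,
         1.09537735e+03],
       [ 0.00000000e+00,  0.00000000e+00,  0.00000000e+00,
         1.00000000e+00]])}
top {'intrinsics': array([[480.58511167,   0.        , 257.00605229],
       [  0.        , 480.58511167, 194.89452723],
       [  0.        ,   0.        ,   1.        ]]), 'pose': array([[ 6.52646325e-03
[... 156 characters left out ...]
4.19868492e-03, -2.08359510e-01, -9.78043294e-01,
         1.44757523e+03],
       [ 0.00000000e+00,  0.00000000e+00,  0.00000000e+00,
         1.00000000e+00]])}
wrist {'intrinsics': array([[292.87758009,   0.        , 255.93699641],
       [  0.        , 292.87758009, 196.37004872],
       [  0.        ,   0.        ,   1.        ]]), 'tool_from_camera': array([[ 2.14417908e-04, -9.71842526e-01, -2.35631193e-01,
         6.72572005e+01],
       [ 9.99999972e-01,  1.84633381e-04,  1.48466466e-04,
        -3.29767984e-01],
       [-1.00780641e-04, -2.35631218e-01,  9.71842538e-01,
        -1.81244941e+02],
       [ 0.00000000e+00,  0.00000000e+00,  0.00000000e+00,
         1.00000000e+00]])}
```

```bash
python3 - <<'E'
import cv2
for n in("top","scene"):
    im=cv2.imread(f"pics/{n}0.png"); cv2.imwrite(f"pics/{n}0b.png",cv2.resize(im,(800,600),interpolation=cv2.INTER_CUBIC))
E
```

```text
(no output)
```

View pics/top0b.png

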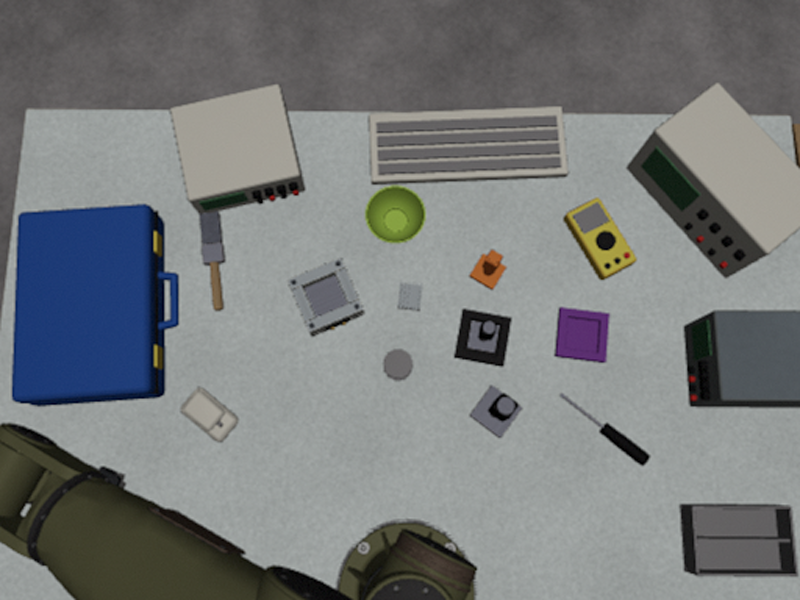

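View pics/scene0b.png

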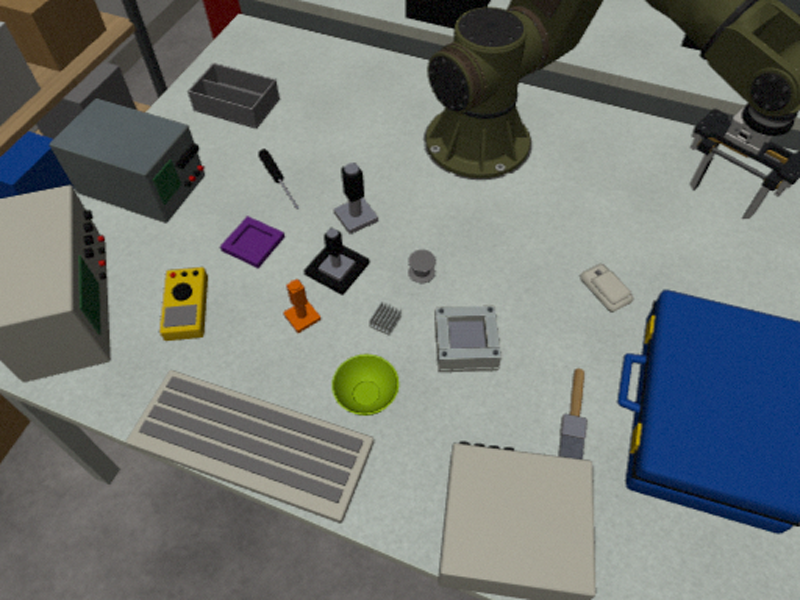

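The top view shows the stand with the small black tamper at about (483,337), the nest at (326,296), the large look-alike at (497,410), and the orange one at (488,268). The scene view agrees. I'll enlarge the top view for measuring.

```bash
python3 - <<'E'
import cv2
im=cv2.imread("pics/top0.png")[155:285,180:350]
cv2.imwrite("pics/crop1.png",cv2.resize(im,None,fx=4.6,fy=4.6,interpolation=cv2.INTER_CUBIC))
E
```

```text
(no output)
```

View pics/crop1.png

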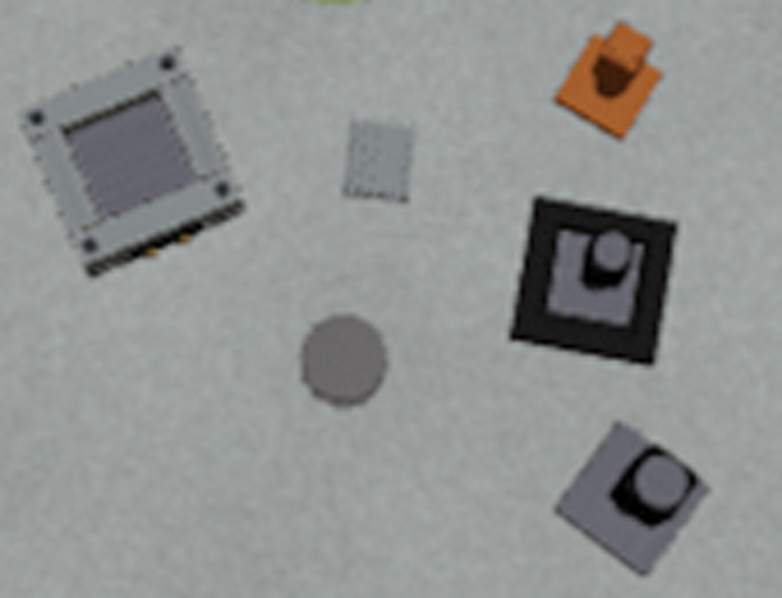

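The stand corners are at crop (537,198),(678,224),(653,365),(511,338). The nest top corners are at (22,125),(180,47),(244,203),(87,265), the foot at (560,229),(647,240),(632,325),(548,313), and the handle top at (613,250).

```bash
cat > h.py <<'E'
import numpy as np, cv2
from rig import bot, eyes
def T_wrist():
    s=bot.state(); T=np.eye(4); T[:3,:3]=s['tcp_rot']; T[:3,3]=s['tool_pos']; return T
def ray(name,px,z,T=None):
    """pixels -> world points on plane z"""
    c=eyes.camera_info(name); P=c['pose'] if 'pose' in c else T@c['tool_from_camera']
    px=np.atleast_2d(px).astype(float); d=np.c_[px,np.ones(len(px))]@np.linalg.inv(c['intrinsics']).T@P[:3,:3].T
    o=P[:3,3]; return o+d*((z-o[2])/d[:,2])[:,None]
def square(name,px,z,T=None):
    w=ray(name,px,z,T)[:,:2]; e=np.roll(w,-1,0)-w
    a=np.rad2deg(np.arctan2(e[:,1],e[:,0]))%90
    return w.mean(0).round(1),a.round(1),np.linalg.norm(e,axis=1).round(1)
def shift(p,yaw):
    """tool-axes shift to bring the TCP to world p, and turn about tool z so that tool y is along yaw (deg, mod 90)"""
    s=bot.state(); R=s['tcp_rot']; d=R.T@(np.array(p)-s['tool_pos'])
    y=np.rad2deg(np.arctan2(R[1,1],R[0,1])); t=-((yaw-y+45)%90-45)
    return d.round(1),round(t,2),np.deg2rad(t).round(4)
E
python3 - <<'E'
from h import *
c=lambda l:np.array(l)/4.6+[180,155]
print('stand',square('top',c([(537,198),(678,224),(653,365),(511,338)]),16))
print('foot',square('top',c([(560,229),(647,240),(632,325),(548,313)]),18))
print('nest',square('top',c([(22,125),(180,47),(244,203),(87,265)]),52))
print('handle',ray('top',c([(613,250)]),114), 'big',ray('top',c([(664,482)]),145))
print('bigfoot',square('top',c([(621,422),(710,488),(646,577),(557,508)]),12))
s=bot.state();R=s['tcp_rot'];print(np.rad2deg(np.arctan2(R[1,1],R[0,1])))
E
```

```text
stand (array([ 465.9, -147. ]), array([79.7, 78.8, 79.5, 79.1]), array([94.4, 95.5, 93.9, 95.1]))
foot (array([ 468.4, -148.1]), array([83.1, 79. , 82.2, 81.3]), array([57.6, 57.6, 55.3, 56.6]))
nest (array([537.2, 154.3]), array([27.7, 22.8, 22.5, 26.1]), array([114.4, 112.6, 108. , 102.3]))
handle [[ 468.59365228 -147.38736704  114.        ]] big [[ 325.02225025 -171.03452602  145.        ]]
bigfoot (array([ 324.6, -170.1]), array([53.3, 53.2, 52.4, 52.8]), array([70.7, 71. , 71.2, 69.9]))
67.66595563816833
```

```bash
python3 -m pendant '[[[94,-25,-25,0,0,0,0.07],[94,-60,-62,0,0,0,0.17],[94,-100,-104,0,0,0,0.28],[94,-140,-145,0,0,0,0.39],[94,-180,-187,0,0,0,0.5],[94,-220,-228,0,0,0,0.61],[94,-260,-270,0,0,0,0.72],[94,-300,-312,0,0,0,0.83],[94,-335,-348,0,0,0,0.94],[94,-365,-379,0,0,0,1.05]]]' 20
python3 - <<'E'
from h import *
print(shift((468.5,-147.5,205),-10))
E
```

```text
clock: 1.4
tool_pos: [402.9, 17.6, 205.5]
tcp_rot: [[-0.126, 0.992, 0.0], [0.992, 0.126, -0.0], [-0.0, 0.0, -1.0]]
contact_force: [0.7, 1.3, 0.1]
width: 94.1
grasp_force: 0.0
(array([-172.1,   44.3,    0.5]), np.float64(17.25), np.float64(0.301))
```

```bash
python3 -m pendant '[[[94,-30,8,0,0,0,0.06],[94,-70,18,0,0,0,0.12],[94,-110,28,0,0,0,0.2],[94,-145,37,0,0,0,0.26],[94,-165,42,0,0,0,0.3],[94,-172,44,0,0,0,0.3],[94,-172,44,0,0,0,0.3],[94,-172,44,0,0,0,0.3],[94,-172,44,0,0,0,0.3],[94,-172,44,0,0,0,0.3]]]'
python3 - <<'E'
from h import *
np.save('T1.npy',T_wrist()); im=eyes.read_camera('wrist'); cv2.imwrite('pics/w1.png',im[:,:,::-1])
cv2.imwrite('pics/w1b.png',cv2.resize(im[:,:,::-1],(800,600),interpolation=cv2.INTER_CUBIC))
E
```

```text
clock: 2.65
tool_pos: [468.6, -145.0, 205.6]
tcp_rot: [[0.168, 0.986, 0.0], [0.986, -0.168, -0.0], [-0.0, 0.0, -1.0]]
contact_force: [0.9, -0.4, -0.6]
width: 94.3
grasp_force: 0.0
```

View pics/w1b.png

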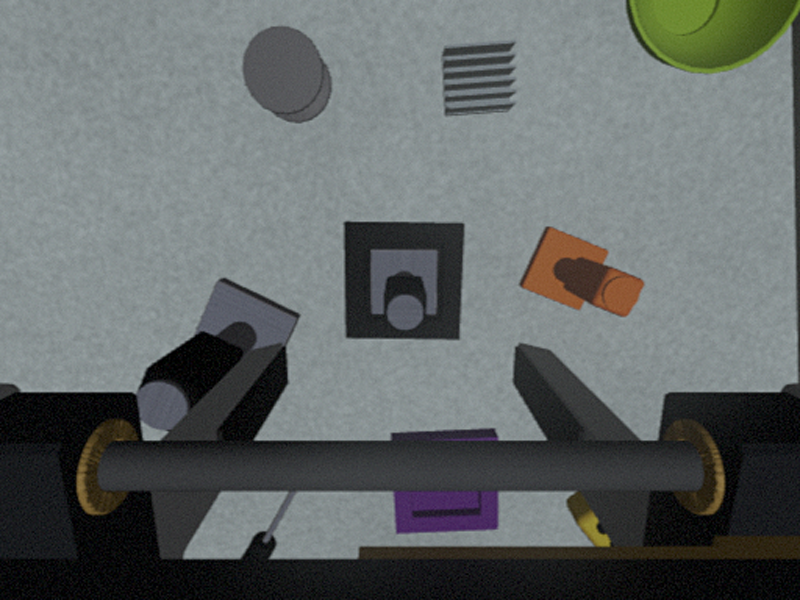

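Wrist view (800 px scale): stand corners are (345,222),(464,223),(459,339),(346,338). The foot is (371,250),(438,249),(437,316),(371,314) and the handle cap centre is (405,312).

```bash
python3 - <<'E'
from h import *
T=np.load('T1.npy'); c=lambda l:np.array(l)*.64
print('stand',square('wrist',c([(345,222),(464,223),(459,339),(346,338)]),16,T))
print('foot',square('wrist',c([(371,250),(438,249),(437,316),(371,314)]),18,T))
print('cap',ray('wrist',c([(405,312),(387,312),(424,312)]),114,T))
print(shift((469,-147.5,70),-9.7), bot.state()['tool_pos'])
E
```

```text
stand (array([ 472.1, -147.1]), array([79.9, 79.7, 79.8, 79.3]), array([95. , 96.9, 95.8, 96.8]))
foot (array([ 472.6, -147.3]), array([81.2, 80.6, 78.6, 79.5]), array([53.9, 55.7, 55. , 53.2]))
cap [[ 472.06498597 -147.48124621  114.        ]
 [ 461.15243877 -145.62542269  114.        ]
 [ 483.58486354 -149.44035432  114.        ]]
(array([ -2.3,   0.7, 135.5]), np.float64(0.04), np.float64(0.0007)) [ 468.68197121 -145.06465619  205.54793714]
```

```bash
python3 -m pendant '[[[94,-2,2.5,20,0,0,0.01],[94,-2,2.5,50,0,0,0.01],[94,-2,2.5,80,0,0,0.01],[94,-2,2.5,110,0,0,0.01],[94,-2,2.5,130,0,0,0.01],[94,-2,2.5,135,0,0,0.01],[94,-2,2.5,135,0,0,0.01],[40,-2,2.5,135,0,0,0.01],[35,-2,2.5,135,0,0,0.01],[30,-2,2.5,135,0,0,0.01]]]' 10
python3 -m pendant '[[[20,0,0,0,0,0,0],[15,0,0,0,0,0,0],[15,0,0,0,0,0,0],[15,0,0,0,0,0,0],[15,0,0,0,0,0,0],[15,0,0,0,0,0,0],[15,0,0,0,0,0,0],[15,0,0,0,0,0,0],[15,0,0,0,0,0,0],[15,0,0,0,0,0,0]]]' 45
```

```text
clock: 3.95
tool_pos: [471.0, -147.8, 70.8]
tcp_rot: [[0.178, 0.984, 0.001], [0.984, -0.178, -0.0], [-0.0, 0.001, -1.0]]
contact_force: [0.4, 0.0, -1.4]
width: 67.6
grasp_force: 0.0
clock: 5.2
tool_pos: [470.8, -147.7, 70.4]
tcp_rot: [[0.178, 0.984, 0.0], [0.984, -0.178, -0.0], [-0.0, 0.0, -1.0]]
contact_force: [0.1, 0.5, -1.4]
width: 26.0
grasp_force: 45.0
```

```bash
python3 -m pendant '[[[15,0,0,-3,0,0,0],[15,0,0,-10,0,0,0],[15,0,0,-25,0,0,0],[15,0,0,-45,0,0,0],[15,0,0,-65,0,0,0],[15,0,0,-85,0,0,0],[15,0,0,-100,0,0,0],[15,0,0,-107,0,0,0],[15,0,0,-110,0,0,0],[15,0,0,-110,0,0,0]]]'
python3 -m pendant '[[[15,10,3,0,0,0,-0.03],[15,30,10,0,0,0,-0.09],[15,60,20,0,0,0,-0.17],[15,95,32,0,0,0,-0.26],[15,130,44,0,0,0,-0.36],[15,165,56,0,0,0,-0.46],[15,192,65,0,0,0,-0.54],[15,210,71,0,0,0,-0.59],[15,219,74,0,0,0,-0.61],[15,219,74,0,0,0,-0.61]]]'
python3 - <<'E'
from h import *
bot.state()
im=eyes.read_camera('wrist');T=T_wrist();im=eyes.read_camera('wrist')
np.save('T2.npy',T); cv2.imwrite('pics/w2.png',im[:,:,::-1])
cv2.imwrite('pics/w2b.png',cv2.resize(im[:,:,::-1],(800,600),interpolation=cv2.INTER_CUBIC))
E
```

```text
clock: 6.45
tool_pos: [470.7, -147.7, 180.1]
tcp_rot: [[0.178, 0.984, -0.001], [0.984, -0.178, 0.0], [0.0, -0.001, -1.0]]
contact_force: [-0.6, -0.3, -5.1]
width: 25.7
grasp_force: 45.0
clock: 7.7
tool_pos: [582.6, 54.7, 180.2]
tcp_rot: [[-0.418, 0.909, -0.0], [0.909, 0.418, -0.0], [0.0, -0.0, -1.0]]
contact_force: [0.1, -0.1, -3.2]
width: 25.7
grasp_force: 45.0
```

View pics/w2b.png

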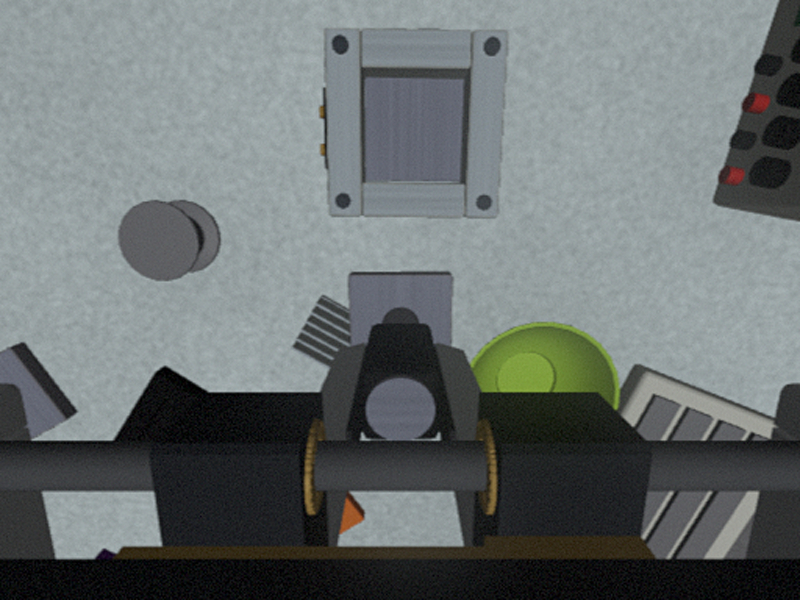

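Nest outer top corners are at (324,28),(507,30),(498,216),(330,216) and the opening at (361,67),(470,67),(466,184),(362,184). The held foot's far edge runs (349,273)–(452,273), parallel to the image rows.

```bash
python3 - <<'E'
from h import *
T=np.load('T2.npy'); c=lambda l:np.array(l)*.64
print('nest',square('wrist',c([(324,28),(507,30),(498,216),(330,216)]),52,T))
print('open',square('wrist',c([(361,67),(470,67),(466,184),(362,184)]),52,T))
fz=180.2-64.4+12
f=ray('wrist',c([(349,273),(452,273)]),fz,T); print('foot far edge in tool', ((f-T[:3,3])@T[:3,:3]).round(1))
r=square('wrist',c([(324,28),(507,30),(498,216),(330,216)]),52,T)
print(shift((*r[0],180),25), T[:3,3])
E
```

```text
nest (array([545.4, 158.2]), array([24.1, 24.7, 24.7, 24.5]), array([111.1, 110.9, 111.6, 111.9]))
open (array([545.5, 157.9]), array([24.7, 24.6, 24.7, 24. ]), array([67.3, 69.8, 68. , 69.8]))
foot far edge in tool [[ 28.5 -26.   52.5]
 [ 28.5  27.1  52.5]]
(array([110.2,   9.8,   0.4]), np.float64(-0.38), np.float64(-0.0066)) [582.45102774  54.19058105 180.30385503]
```

```bash
python3 -m pendant '[[[15,6,0.5,0,0,0,0],[15,22,2,0,0,0,0],[15,45,4,0,0,0,0.005],[15,70,6,3,0,0,0.005],[15,92,8,12,0,0,0.005],[15,105,9,25,0,0,0.005],[15,109,9.5,38,0,0,0.005],[15,109,9.5,47,0,0,0.005],[15,109,9.5,50,0,0,0.005],[15,109,9.5,50,0,0,0.005]]]'
python3 - <<'E'
from h import *
im=eyes.read_camera('wrist');T=T_wrist();im=eyes.read_camera('wrist')
np.save('T3.npy',T)
cv2.imwrite('pics/w3b.png',cv2.resize(im[30:330,56:456,::-1],(800,600),interpolation=cv2.INTER_CUBIC))
E
```

```text
clock: 9.05
tool_pos: [545.9, 157.2, 130.4]
tcp_rot: [[-0.413, 0.911, 0.0], [0.911, 0.413, -0.0], [-0.0, -0.0, -1.0]]
contact_force: [-0.7, -0.3, -3.5]
width: 25.8
grasp_force: 45.0
```

View pics/w3b.png

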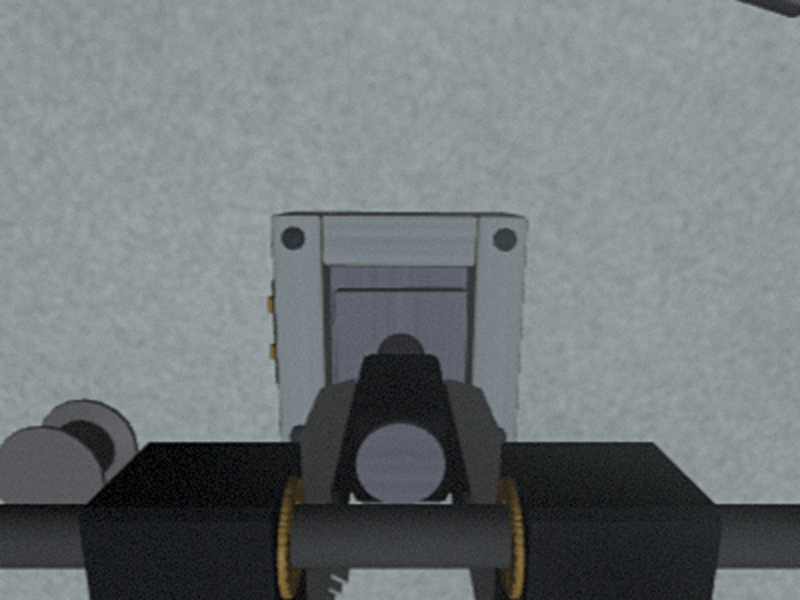

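The foot's far edge runs (336,290)–(467,290). The opening's far edge is (325,266)–(476,266) and the nest's far corners are (273,216),(526,216).

```bash
python3 - <<'E'
from h import *
T=np.load('T3.npy'); c=lambda l:np.array(l)/2+[56,30]
f=lambda l,z:((ray('wrist',c(l),z,T)-T[:3,3])@T[:3,:3]).round(1)
print(f([(336,290),(467,290)],78)-[27,0,0]); print(f([(325,266),(476,266)],52)-[34,0,0]); print(f([(273,216),(526,216)],52)-[56,0,0])
E
```

```text
[[  1.3 -25.5  52.7]
 [  1.3  27.4  52.7]]
[[  0.7 -33.   78.7]
 [  0.7  34.1  78.7]]
[[  0.5 -55.   78.7]
 [  0.5  55.2  78.7]]
```

```bash
python3 -m pendant '[[[15,-0.7,-0.6,1,0,0,0],[15,-0.7,-0.6,4,0,0,0],[15,-0.7,-0.6,8,0,0,0],[15,-0.7,-0.6,12,0,0,0],[15,-0.7,-0.6,16,0,0,0],[15,-0.7,-0.6,19,0,0,0],[15,-0.7,-0.6,21,0,0,0],[15,-0.7,-0.6,22,0,0,0],[15,-0.7,-0.6,23,0,0,0],[15,-0.7,-0.6,23.5,0,0,0]]]'
python3 -m pendant '[[[15,0,0,0.7,0,0,0],[15,0,0,1.4,0,0,0],[15,0,0,2.1,0,0,0],[15,0,0,2.8,0,0,0],[15,0,0,3.5,0,0,0],[15,0,0,4.2,0,0,0],[15,0,0,4.9,0,0,0],[15,0,0,5.5,0,0,0],[15,0,0,6,0,0,0],[15,0,0,6,0,0,0]]]'
```

```text
clock: 10.4
tool_pos: [545.5, 156.7, 107.0]
tcp_rot: [[-0.413, 0.911, 0.0], [0.911, 0.413, 0.0], [0.0, 0.0, -1.0]]
contact_force: [0.7, -0.3, -3.8]
width: 26.0
grasp_force: 45.0
clock: 11.65
tool_pos: [545.5, 156.7, 101.0]
tcp_rot: [[-0.413, 0.911, 0.0], [0.911, 0.413, -0.0], [-0.0, 0.0, -1.0]]
contact_force: [-0.6, -0.2, -1.1]
width: 25.8
grasp_force: 45.0
```

```bash
python3 -m pendant '[[[15,0,0,0.6,0,0,0],[15,0,0,1.2,0,0,0],[15,0,0,1.8,0,0,0],[15,0,0,2.4,0,0,0],[15,0,0,3,0,0,0],[15,0,0,3.6,0,0,0],[15,0,0,4.1,0,0,0],[15,0,0,4.6,0,0,0],[15,0,0,5,0,0,0],[15,0,0,5,0,0,0]]]'
python3 -m pendant '[[[15,0,0,0.1,0,0,0],[15,0,0,0.3,0,0,0],[15,0,0,0.4,0,0,0],[15,0,0,0.5,0,0,0],[15,0,0,0.6,0,0,0],[15,0,0,0.7,0,0,0],[15,0,0,0.8,0,0,0],[15,0,0,0.9,0,0,0],[15,0,0,1,0,0,0],[15,0,0,1,0,0,0]]]'
```

```text
clock: 12.9
tool_pos: [545.5, 156.7, 96.0]
tcp_rot: [[-0.413, 0.911, 0.0], [0.911, 0.413, 0.0], [0.0, 0.0, -1.0]]
contact_force: [-0.6, -0.7, -0.6]
width: 25.8
grasp_force: 45.0
clock: 14.15
tool_pos: [545.5, 156.7, 94.9]
tcp_rot: [[-0.413, 0.911, 0.0], [0.911, 0.413, -0.0], [-0.0, 0.0, -1.0]]
contact_force: [-0.5, -0.3, -0.0]
width: 25.5
grasp_force: 45.0
```

```bash
python3 -m pendant '[[[15,0,0,0.1,0,0,0],[15,0,0,0.3,0,0,0],[15,0,0,0.4,0,0,0],[15,0,0,0.5,0,0,0],[15,0,0,0.6,0,0,0],[15,0,0,0.7,0,0,0],[15,0,0,0.8,0,0,0],[15,0,0,0.9,0,0,0],[15,0,0,1,0,0,0],[15,0,0,1,0,0,0]]]' | grep -E "pos|force"
```

```text
tool_pos: [545.5, 156.7, 94.0]
contact_force: [-0.6, 0.7, 0.5]
grasp_force: 45.0
```

```bash
python3 -m pendant '[[[15,0,0,0.1,0,0,0],[15,0,0,0.2,0,0,0],[15,0,0,0.3,0,0,0],[15,0,0,0.4,0,0,0],[15,0,0,0.5,0,0,0],[15,0,0,0.6,0,0,0],[15,0,0,0.7,0,0,0],[15,0,0,0.8,0,0,0],[15,0,0,0.8,0,0,0],[15,0,0,0.8,0,0,0]]]' | grep -E "pos|force"
```

```text
tool_pos: [545.5, 156.7, 93.2]
contact_force: [-0.6, -0.5, 1.8]
grasp_force: 45.0
```

```bash
python3 -m pendant '[[[15,0,0,0.1,0,0,0],[15,0,0,0.2,0,0,0],[15,0,0,0.3,0,0,0],[15,0,0,0.4,0,0,0],[15,0,0,0.5,0,0,0],[15,0,0,0.5,0,0,0],[15,0,0,0.5,0,0,0],[15,0,0,0.5,0,0,0],[15,0,0,0.5,0,0,0],[15,0,0,0.5,0,0,0]]]' | grep -E "pos|force"
```

```text
tool_pos: [545.5, 156.7, 92.6]
contact_force: [-0.5, 0.4, 1.6]
grasp_force: 45.0
```

```bash
python3 -m pendant '[[[15,0,0,0.1,0,0,0],[15,0,0,0.2,0,0,0],[15,0,0,0.3,0,0,0],[15,0,0,0.4,0,0,0],[15,0,0,0.5,0,0,0],[15,0,0,0.6,0,0,0],[15,0,0,0.7,0,0,0],[15,0,0,0.7,0,0,0],[15,0,0,0.7,0,0,0],[15,0,0,0.7,0,0,0]]]' | grep -E "pos|force"
```

```text
tool_pos: [545.5, 156.7, 91.9]
contact_force: [-1.0, 0.3, 2.3]
grasp_force: 45.0
```

```bash
python3 -m pendant '[[[15,0,0,0.1,0,0,0],[15,0,0,0.2,0,0,0],[15,0,0,0.3,0,0,0],[15,0,0,0.4,0,0,0],[15,0,0,0.5,0,0,0],[15,0,0,0.6,0,0,0],[15,0,0,0.7,0,0,0],[15,0,0,0.7,0,0,0],[15,0,0,0.7,0,0,0],[15,0,0,0.7,0,0,0]]]' | grep -E "pos|force"
```

```text
tool_pos: [545.5, 156.7, 91.3]
contact_force: [-0.6, -0.1, 2.2]
grasp_force: 45.0
```

```bash
python3 -m pendant '[[[15,0,0,0.1,0,0,0],[15,0,0,0.2,0,0,0],[15,0,0,0.3,0,0,0],[15,0,0,0.4,0,0,0],[15,0,0,0.5,0,0,0],[15,0,0,0.6,0,0,0],[15,0,0,0.7,0,0,0],[15,0,0,0.7,0,0,0],[15,0,0,0.7,0,0,0],[15,0,0,0.7,0,0,0]]]' | grep -E "pos|force"
```

```text
tool_pos: [545.5, 156.7, 90.6]
contact_force: [-0.9, 0.4, 2.5]
grasp_force: 45.0
```

```bash
python3 -m pendant '[[[15,0,0,0.1,0,0,0],[15,0,0,0.2,0,0,0],[15,0,0,0.3,0,0,0],[15,0,0,0.4,0,0,0],[15,0,0,0.5,0,0,0],[15,0,0,0.6,0,0,0],[15,0,0,0.7,0,0,0],[15,0,0,0.7,0,0,0],[15,0,0,0.7,0,0,0],[15,0,0,0.7,0,0,0]]]' | grep -E "pos|force"
```

```text
tool_pos: [545.5, 156.7, 90.4]
contact_force: [-2.6, -0.6, 9.3]
grasp_force: 45.0
```

```bash
python3 -m pendant '[[[15,0,0,0.1,0,0,0],[15,0,0,0.1,0,0,0],[15,0,0,0.2,0,0,0],[15,0,0,0.2,0,0,0],[15,0,0,0.2,0,0,0],[15,0,0,0.2,0,0,0],[15,0,0,0.2,0,0,0],[15,0,0,0.2,0,0,0],[15,0,0,0.2,0,0,0],[15,0,0,0.2,0,0,0]]]'
python3 -c "
from h import *
print(bot.state()['moment'])"
```

```text
clock: 24.15
tool_pos: [545.5, 156.7, 90.4]
tcp_rot: [[-0.413, 0.911, 0.0], [0.911, 0.413, 0.0], [-0.0, 0.0, -1.0]]
contact_force: [-2.7, -1.9, 11.6]
width: 25.7
grasp_force: 45.0
[-0.33479069  1.04132866  0.01301517]
```

```bash
python3 -m pendant '[[[15,0,0,0.1,0,0,0],[15,0,0,0.1,0,0,0],[15,0,0,0.2,0,0,0],[15,0,0,0.2,0,0,0],[15,0,0,0.2,0,0,0],[15,0,0,0.2,0,0,0],[15,0,0,0.2,0,0,0],[15,0,0,0.2,0,0,0],[15,0,0,0.2,0,0,0],[15,0,0,0.2,0,0,0]]]' | grep -E "pos|force"
python3 -m pendant '[[[15,0,0,0,0,0,0],[15,0,0,0,0,0,0],[15,0,0,0,0,0,0],[15,0,0,0,0,0,0],[15,0,0,0,0,0,0],[15,0,0,0,0,0,0],[15,0,0,0,0,0,0],[15,0,0,0,0,0,0],[15,0,0,0,0,0,0],[15,0,0,0,0,0,0]]]'
python3 - <<'E'
from h import *
im=eyes.read_camera('wrist')
print(T_wrist().round(4), bot.state()['contact_force'], bot.state()['moment'])
cv2.imwrite('pics/w4b.png',cv2.resize(im[100:280,136:376,::-1],(800,600),interpolation=cv2.INTER_CUBIC))
E
```

```text
tool_pos: [545.5, 156.7, 90.4]
contact_force: [-4.7, -2.0, 13.6]
grasp_force: 45.0
clock: 26.65
tool_pos: [545.5, 156.7, 90.4]
tcp_rot: [[-0.413, 0.911, 0.0], [0.911, 0.413, 0.0], [-0.0, 0.0, -1.0]]
contact_force: [-3.8, -2.0, 13.9]
width: 25.6
grasp_force: 45.0
[[-4.133000e-01  9.106000e-01  4.000000e-04  5.455502e+02]
 [ 9.106000e-01  4.133000e-01  0.000000e+00  1.567327e+02]
 [-1.000000e-04  4.000000e-04 -1.000000e+00  9.038430e+01]
 [ 0.000000e+00  0.000000e+00  0.000000e+00  1.000000e+00]] [-4.27023022 -1.60528144 13.21559989] [-0.44373892  1.22081769 -0.03222066]
```

View pics/w4b.png

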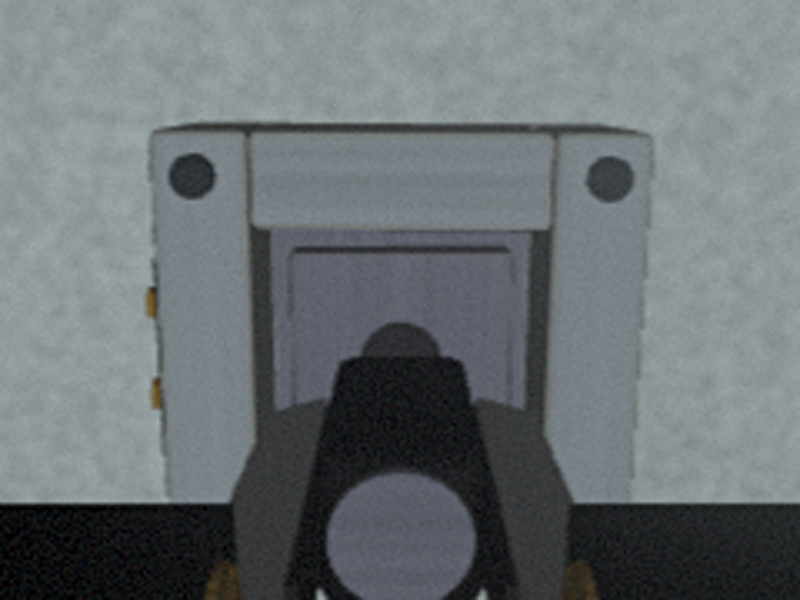

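Foot edge (292,250)–(512,250) is parallel to the opening's edge, and the foot lies flat and centred in it. About 17 N has been held for over 3 s, so I'm raising the block.

```bash
python3 -m pendant '[[[15,0,0,-1,0,0,0],[15,0,0,-2,0,0,0],[15,0,0,-4,0,0,0],[15,0,0,-6,0,0,0],[15,0,0,-8,0,0,0],[15,0,0,-10,0,0,0],[15,0,0,-12,0,0,0],[15,0,0,-15,0,0,0],[15,0,0,-20,0,0,0],[15,0,0,-27,0,0,0]]]' | grep -E "pos|force"
python3 -m pendant '[[[15,0,0,-8,0,0,0],[15,0,0,-18,0,0,0],[15,0,0,-30,0,0,0],[15,0,0,-42,0,0,0],[15,0,0,-52,0,0,0],[15,0,0,-60,0,0,0],[15,0,0,-63,0,0,0],[15,0,0,-63,0,0,0],[15,0,0,-63,0,0,0],[15,0,0,-63,0,0,0]]]'
python3 - <<'E'
from h import *
print(shift((470.8,-147.7,180),-10.3), shift((471,-147.7,180),-10.3))
E
```

```text
tool_pos: [545.3, 156.7, 116.7]
contact_force: [-0.3, -0.5, -3.2]
grasp_force: 45.0
clock: 29.2
tool_pos: [545.4, 156.7, 179.1]
tcp_rot: [[-0.413, 0.911, -0.0], [0.911, 0.413, -0.0], [0.0, -0.0, -1.0]]
contact_force: [-1.2, 0.1, -4.0]
width: 25.6
grasp_force: 45.0
(array([-246.4, -193.7,   -0.8]), np.float64(34.7), np.float64(0.6057)) (array([-246.5, -193.5,   -0.8]), np.float64(34.7), np.float64(0.6057))
```

```bash
python3 -m pendant '[[[15,-10,-8,0,0,0,0.03],[15,-33,-26,0,0,0,0.08],[15,-66,-52,0,0,0,0.16],[15,-103,-81,0,0,0,0.25],[15,-143,-112,0,0,0,0.35],[15,-180,-141,0,0,0,0.44],[15,-213,-167,0,0,0,0.52],[15,-235,-184,0,0,0,0.58],[15,-246,-193,0,0,0,0.606],[15,-246.5,-193.7,0,0,0,0.606]]]' >/dev/null
python3 - <<'E'
from h import *
im=eyes.read_camera('wrist');im=eyes.read_camera('wrist')
print(bot.state()['tool_pos'], shift((470.8,-147.7,70.4),-10.3))
cv2.imwrite('pics/w5b.png',cv2.resize(im[60:330,76:436,::-1],(800,600),interpolation=cv2.INTER_CUBIC))
E
```

```text
[ 470.97814582 -147.21545462  179.41527724] (array([-5.00e-01, -1.00e-01,  1.09e+02]), np.float64(0.04), np.float64(0.0008))
```

```bash
python3 -m pendant '[[[15,-0.5,0,8,0,0,0],[15,-0.5,0,22,0,0,0],[15,-0.5,0,38,0,0,0],[15,-0.5,0,54,0,0,0],[15,-0.5,0,70,0,0,0],[15,-0.5,0,83,0,0,0],[15,-0.5,0,92,0,0,0],[15,-0.5,0,96,0,0,0],[15,-0.5,0,97,0,0,0],[15,-0.5,0,97,0,0,0]]]' | grep -E "pos|force"
python3 -m pendant '[[[15,0,0,1,0,0,0],[15,0,0,2,0,0,0],[15,0,0,3,0,0,0],[15,0,0,4,0,0,0],[15,0,0,5,0,0,0],[15,0,0,6,0,0,0],[15,0,0,7,0,0,0],[15,0,0,8,0,0,0],[15,0,0,9,0,0,0],[15,0,0,9.5,0,0,0]]]' | grep -E "pos|force"
```

```text
tool_pos: [471.0, -148.3, 82.8]
contact_force: [0.5, -1.1, -3.0]
grasp_force: 45.0
tool_pos: [470.9, -148.3, 72.9]
contact_force: [1.1, -0.9, -4.1]
grasp_force: 45.0
```

```bash
python3 -m pendant '[[[15,0,0,0.3,0,0,0],[15,0,0,0.6,0,0,0],[15,0,0,0.9,0,0,0],[15,0,0,1.2,0,0,0],[15,0,0,1.5,0,0,0],[15,0,0,1.8,0,0,0],[15,0,0,2.0,0,0,0],[15,0,0,2.2,0,0,0],[15,0,0,2.3,0,0,0],[15,0,0,2.4,0,0,0]]]' | grep -E "pos|force"
```

```text
tool_pos: [470.8, -148.3, 70.5]
contact_force: [1.1, 0.4, -3.8]
grasp_force: 45.0
```

```bash
python3 -m pendant '[[[15,0,0,0.1,0,0,0],[15,0,0,0.2,0,0,0],[15,0,0,0.3,0,0,0],[15,0,0,0.4,0,0,0],[15,0,0,0.5,0,0,0],[15,0,0,0.5,0,0,0],[15,0,0,0.5,0,0,0],[15,0,0,0.5,0,0,0],[15,0,0,0.5,0,0,0],[15,0,0,0.5,0,0,0]]]' | grep -E "pos|force"
```

```text
tool_pos: [470.9, -148.3, 70.4]
contact_force: [-2.3, 0.7, 5.0]
grasp_force: 45.0
```

Seated with about 9 N on the floor. Next I open gently and withdraw.

```bash
python3 -m pendant '[[[15,0,0,-0.3,0,0,0],[15,0,0,-0.3,0,0,0],[30,0,0,-0.3,0,0,0],[40,0,0,-0.3,0,0,0],[60,0,0,-0.3,0,0,0],[75,0,0,-0.3,0,0,0],[90,0,0,-0.3,0,0,0],[94,0,0,-0.3,0,0,0],[94,0,0,-0.3,0,0,0],[94,0,0,-0.3,0,0,0]]]' | grep -E "pos|force|width"
python3 -m pendant '[[[94,0,0,-5,0,0,0],[94,0,0,-15,0,0,0],[94,0,0,-30,0,0,0],[94,0,0,-50,0,0,0],[94,0,0,-75,0,0,0],[94,0,0,-100,0,0,0],[94,0,0,-120,0,0,0],[94,0,0,-132,0,0,0],[94,0,0,-135,0,0,0],[94,0,0,-135,0,0,0]]]'
python3 - <<'E'
from h import *
im=eyes.read_camera('wrist');np.save('T6.npy',T_wrist());im=eyes.read_camera('wrist')[:,:,::-1]
t=eyes.read_camera('top')[155:285,180:350,::-1]
a=cv2.resize(im[130:250,176:336],(400,300),interpolation=cv2.INTER_CUBIC); b=cv2.resize(t,(400,300),interpolation=cv2.INTER_CUBIC)
cv2.imwrite('pics/w6.png',np.hstack([a,b]))
E
```

```text
tool_pos: [470.9, -148.3, 70.4]
contact_force: [0.3, 0.1, -0.5]
width: 93.2
grasp_force: 0.0
clock: 38.05
tool_pos: [470.7, -148.2, 205.0]
tcp_rot: [[0.179, 0.984, -0.001], [0.984, -0.179, 0.0], [0.0, -0.001, -1.0]]
contact_force: [0.6, 0.3, -0.0]
width: 94.0
grasp_force: 0.0
```

View pics/w6.png

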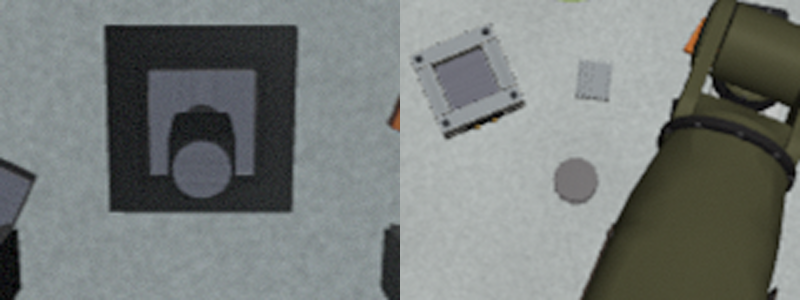

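The left half shows the tamper upright and centred in the pocket, foot (148,70)–(255,175) inside stand (106,27)–(296,211). In the right half the nest's plate is back up at about (465,78).

```bash
python3 -c "
from rig import bot
print(bot.sign_off())"
```

```text
the job is handed in; nothing more can be done
None
```

I pressed the plate home at about 17 N and held it there over 2 s. The press block is back upright in its stand and released, and the job is handed in; the plate has come back up in the last picture, though I did not measure its height or level.

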